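# Set the transport lock of a portable analyser

### The arm

A 6-joint arm with a two-finger parallel gripper is mounted at the origin on the work surface. World frame = base frame: x ahead of the robot, y to its left, z up, the work surface at z = 0. Lengths are in m, angles in rad, forces in N, time in s.
With the tool pointing down it reaches from about 0.35 to 0.775 m from the base axis. Payload 7.3 kg.
Tool frame: the origin (TCP) lies midway between the tips of the shut fingers; the grasp point (between the pads) lies 19 mm behind it (tcp_to_grasp is the distance from the TCP to the grasp point, in m); z points along the fingers, y is the line along which they close (so a half turn about z gives the same grasp; the last joint's range is limited). The gripper opens to 92 mm and grips with 3 to 60 N. Pads are 19 mm wide; open, the fingers measure 130 mm over their backs; the gripper's body (75 mm by 190 mm) begins 47 mm behind the grasp point.
Start: joints at [-0.146, 0.342, 1.524, -0, 1.275, -0.146], TCP at [0.525, 0, 0.227] pointing down, gripper open.
Joint ranges: [-2.53, 2.53], [-0.77, 2.02], [0.04, 2.7], [-1, 4.14], [0.28, 2.66], [-3.11, 3.11]. Speed limits (rad/s): [2.57, 2.57, 3.14, 3.14, 3.14, 3.14].

### API

Orientations are given as [roll, pitch, yaw] about the fixed x, y, z axes, in that order (R = Rz(yaw) Ry(pitch) Rx(roll)).
In Python, from cell import observe, read_camera, calibration, hand_in, tcp_to_grasp gives the robot as it stands.
- The arm moves only by the tool send_rows, never from a script. Its argument "targets" is a list of rows, each a list of 5 numbers: the opening, from 0 (shut) to 1 (fully open), then the shift along the world's x, y, z in m, then the turn about the world's z in rad. A call has 1 to 5 rows; each row shifts and turns the commanded pose from where the row before left it; what a row does not reach is not made up. A row lasts 1/10 s, in which the tool goes at most 50 mm and 8.59 degrees, less where a joint would pass 70% of its speed; a pose out of reach is approached as far as the arm can. A call is refused whole if a number of a shift passes 0.05 or a number of a turn 0.15, either way. A call with a gripper value outside its range is refused whole. The fingers move at their own pace and stop on an object; "grip_force" is the grip in N (left out, the last holds). Time passes only in rows, so rows that do not move let the fingers close. It gives the time, the measured TCP pose, the force, the opening and the grip force at its end, in the units of the state.
- observe(): the state, without advancing time (a new reading comes with each control period).
- read_camera(name): name is "scene" or "side" or "wrist"; returns (picture, depth): 384x512x3 uint8, red, green, blue; 384x512 float32, m along the optical axis (not along the pixel's ray), 0 where there is no reading.
- calibration(name): a dict with "intrinsics" (3x3 intrinsics, pixels), "world_to_cam" (4x4, takes a point from world to camera coordinates); the wrist camera has in their place "hand_eye" (4x4, takes a point from camera to tool coordinates, whose origin is the TCP and whose axes are the flange's). Camera axes: x right, y up, looking along -z (the intrinsics and any distortion apply to the point x, -y, -z); pixel columns grow to the right and rows downward; lengths in m; the calibration is good to about 2 mm. A picture is of the moment at which its call begins: read the wrist's pose just before it. calibration takes no time and is no camera call.
- hand_in(): hands the job in; it is judged then, once.
The state is a dict: "time": time; "qpos": joint angles; "qvel": joint speeds; "joint_efforts": joint torques, N m; "tool_pos": TCP position; "tool_rot": TCP orientation; "contact_force": force on the tool from outside, world axes, zero at the start; "torque": the same for the moment, N m; "opening": finger opening in m; "grip_force": force on a finger pad.
Only numpy, scipy, OpenCV 4.12 (cv2) and the standard library are available. Lean on these libraries where they do the work, as an engineer would, in place of code of your own. Each camera call takes 0.05 s, during which the arm holds its last target. There are 200 camera calls.

### The job

Make the portable analyser ready to be carried. First take the orange cartridge off the transport-lock track and set it down (do not drop it), standing upright on the floor of the empty pale-lined stowage bay in the same deck, and let go; then push the red lock knob along its track fully home against the red end stop. Leave the blue knob, the grey adaptor and the things standing on the bench as they are.

Things in the scene. Friction and masses are not known exactly. Their poses are not given: they have to be found in the camera images.
- case: Portable analyser in a dark rugged case, fixed to the bench, 340 (x) x 460 (y) mm. Origin: centre of its underside, on the bench. Its x points to the display at its far side, y to its left. Grey deck 120 mm above the origin, with a rim 12 mm wide and 8 mm high around the edge; the display slopes from 13 to 30 mm above the deck, from x = +38 to +152 mm.
- bay (a point): Centre of the floor of the empty, pale-lined stowage bay, a square well open at the top, 100 x 100 mm inside, 22 mm deep below the deck; axes parallel to the case's. It lies 75 mm in front of (-x) and 50 mm left of (+y) the case's centre. A 12 mm wall at deck height parts it from a smaller bay to its left (+y), which holds the grey adaptor.
- cartridge: Orange cartridge with a white band and black top, 60 (x) x 36 (y) x 55 (z) mm, about 180 g, standing upright across the red knob's track at the start. Origin: centre of its underside; z up.
- red_track: Aluminium base plate of the transport lock, on the deck, 50 (x) x 150 (y) x 5 (z) mm, fixed to the case and parallel to it. Origin: centre of its underside, on the deck. The red knob slides on it along its y. Stops 6 mm high (above the plate) stand at both ends of the track: green at -y (free), red at +y (locked). Two such plates lie 80 mm apart, side by side, in either order.
- red_top (a point): Centre of the top of the red lock knob, a fin 30 to 34 mm wide across the track (x), 14 mm thick along it (y), 28 mm high; its top is 34.5 mm above the deck.
- red_knob (a joint): Travel of the red knob in m: 0 at the green stop, 0.100 fully home at the red stop (+y of the track). It slides stiffly (about 3 N) and stays where it is left.
- blue_top (a point): Centre of the top of the blue knob, the same shape, on the other plate (both stops white), anywhere along its track. To be left alone.
- adaptor: Grey adaptor block, 70 x 34 x 34 mm, lying in the smaller bay and standing 12 mm above the deck. Origin: centre of its underside. To be left alone.
- bottle: Amber bottle on the bench, 66 mm in diameter, 150 mm high; origin: centre of its underside.
- beaker: Glass beaker on the bench, 70 mm in diameter, 85 mm high; origin: centre of its underside.
- tip_box: Blue pipette-tip box with a clear lid, 120 x 85 x 80 mm, on the bench; origin: centre of its underside.
- jar: White jar on the bench, 60 mm in diameter, 70 mm high; origin: centre of its underside.
Things that resemble listed ones, but are neither listed nor needed, are in the scene too. Leave any green, purple or turquoise look-alike of the cartridge alone.

How it is judged:
On the way, in this order (a step that is already met when the one before it is completed fails the run):
1. the cartridge stands upright on the floor of the empty bay, released, before the red knob is home (x of cartridge in the frame of bay between -0.05 and 0.05 m and y of cartridge in the frame of bay between -0.05 and 0.05 m and z of cartridge in the frame of bay below 0.005 m and angle between cartridge's own z axis and vertical below 0.12 rad and linear speed of cartridge below 0.03 m/s and contact force between the fingers and cartridge below 0.1 N), for 0.2 s.
2. the red knob is fully home at the red stop (within 3 mm) (value of joint red_knob above 0.097 m), for 0.2 s.
At the end, for the whole second after the job is handed in: The cartridge stands upright (within 0.12 rad) and at rest on the floor of the pale-lined bay (underside within 5 mm of it), released; the red knob rests within 3 mm of the red end stop (all of step 1 and value of joint red_knob above 0.097 m and velocity of joint red_knob below 0.005 m/s); the robot touches nothing.
It fails at once if the cartridge is let go over the bay more than 20 mm above its floor (x of cartridge in the frame of bay between -0.05 and 0.05 m and y of cartridge in the frame of bay between -0.05 and 0.05 m and z of cartridge in the frame of bay above 0.02 m and contact force between anything else and cartridge below 0.05 N).
It fails at once if the cartridge is tipped over (more than 0.7 rad) (angle between cartridge's own z axis and vertical above 0.7 rad).
It fails at once if the blue knob is moved more than 6 mm (distance of blue_top from where it was at the start of the episode above 0.006 m).
It fails at once if the grey adaptor is moved more than 15 mm (distance of adaptor from where it was at the start of the episode above 0.015 m).
It fails at once if a thing standing on the bench (bottle, beaker, tip box, jar) is moved more than 20 mm (distance of any of bottle, beaker, tip_box, jar from where it was at the start of the episode above 0.02 m).
It also fails if it takes over 50 s, if anything falls off the work surface, if the arm or the gripper's body presses on something with over 40 N, if the wrist force passes 120 N, or if a joint passes its speed limit or range.

## Working session

There is one attempt and no reset: what is moved stays moved. The work goes in short steps, Python scripts to look and compute and a tool call to move; the robot and the scene stay as the last step left them, time stands still between calls to the robot, and variables do not carry over. Pictures are saved under pics/ and viewed, at most 10 in all, crops included, and the job is handed in when it is done.

Besides the shell and the picture viewer there is one more tool, called after "Emit:" by a JSON object that holds its "name" and its "arguments", one argument or row to a line. send_rows: Moves the arm, as the interface text tells. Its arguments: {"type":"object","properties":{"targets":{"type":"array","items":{"type":"array","items":{"type":"number"}}},"grip_force":{"type":"number"}},"required":["targets"]}

```bash
mkdir -p pics
cat > h.py <<'E'
import numpy as np, cv2
from cell import *
def cap(n):
    s=observe(); p,d=read_camera(n); np.savez(f'{n}.npz',p=p,d=d,pos=s['tool_pos'],rot=s['tool_rot']); return p,d
def save(p,f,box=None,k=1):
    if box: p=p[box[1]:box[3],box[0]:box[2]]
    cv2.imwrite('pics/'+f,cv2.resize(p[:,:,::-1],None,fx=k,fy=k,interpolation=cv2.INTER_CUBIC))
def world(n,uvs,z=None):
    "world points from depth; if z given, ray intersected with that height"
    f=np.load(f'{n}.npz'); c=calibration(n); K=c['intrinsics']
    from scipy.spatial.transform import Rotation as R
    if n=='wrist':
        T=np.eye(4);T[:3,:3]=R.from_euler('xyz',f['rot']).as_matrix();T[:3,3]=f['pos'];T=T@c['hand_eye']
    else: T=np.linalg.inv(c['world_to_cam'])
    out=[]
    for u,v in uvs:
        r=np.array([(u-K[0][2])/K[0][0],-(v-K[1][2])/K[1][1],-1])
        r=T[:3,:3]@r; t=T[:3,3]
        d=f['d'][int(round(v)),int(round(u))] if z is None else (z-t[2])/r[2]
        out.append(t+d*r)
    return np.array(out)
E
python3 - <<'E'
from h import *
p,d=cap('scene');save(p,'scene.png',k=1.5)
p,d=cap('wrist');save(p,'wrist.png',k=1.5)
for n in('scene','wrist'):print({k:np.round(v,3).tolist() if not isinstance(v,str) else v for k,v in calibration(n).items()})
s=observe();print(s,tcp_to_grasp)
E
```

```text
{'intrinsics': [[387.115, 0.0, 255.933], [0.0, 387.115, 198.266], [0.0, 0.0, 1.0]], 'world_to_cam': [[-0.375, 0.927, -0.001, 0.197], [-0.664, -0.268, 0.698, 0.243], [0.646, 0.263, 0.716, -1.506], [0.0, 0.0, 0.0, 1.0]]}
{'intrinsics': [[297.102, 0.0, 258.367], [0.0, 297.102, 193.003], [0.0, 0.0, 1.0]], 'hand_eye': [[0.001, 0.964, 0.264, 0.072], [1.0, -0.002, 0.001, 0.001], [0.001, 0.264, -0.964, -0.158], [0.0, 0.0, 0.0, 1.0]]}
{'time': 0.1, 'qpos': array([-1.46015996e-01,  3.42658948e-01,  1.52491158e+00,  1.09175337e-05,
        1.27541603e+00, -1.46023359e-01]), 'qvel': array([-9.99244116e-04, -7.99539111e-04, -3.42704373e-03, -3.13236437e-05,
        4.45541432e-04, -6.11626203e-04]), 'joint_efforts': array([ 1.49919495e-03, -4.32001984e+01, -2.44694173e+01,  7.19219679e-02,
        5.25739230e-02, -9.79429342e-05]), 'tool_pos': array([5.24636649e-01, 7.06542696e-05, 2.26114862e-01]), 'tool_rot': array([-3.14021510e+00, -2.13149300e-04,  1.57080036e+00]), 'contact_force': array([-0.00157676, -0.50943155, -0.52722007]), 'torque': array([-0.0053049 , -0.02215409, -0.01953738]), 'grip_force': 0.0, 'opening': 0.09155143587564255} 0.0188
```

View pics/scene.png

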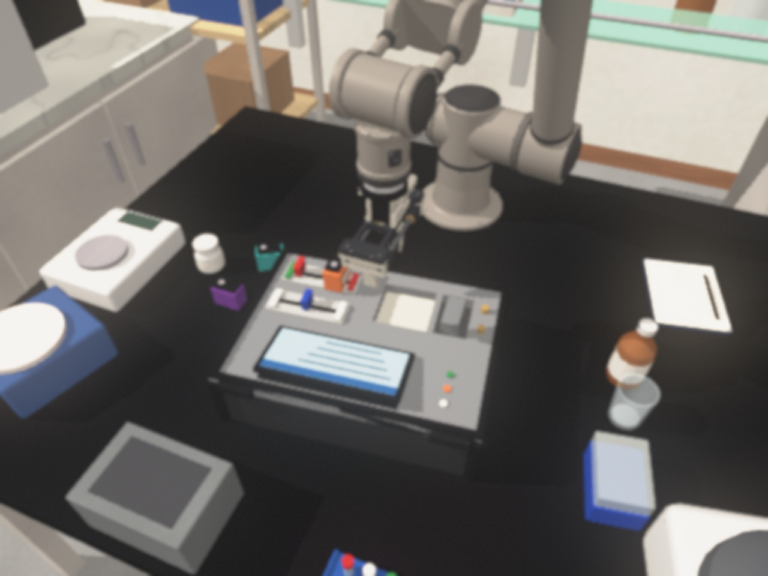

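View pics/wrist.png

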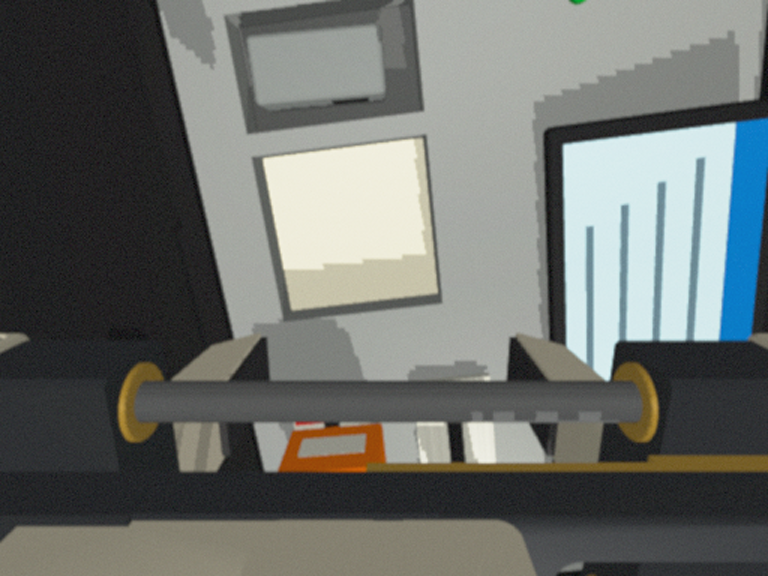

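The scene camera faces the robot. Red track with green, red knob, orange cartridge and red stop run from (290,270) to (355,282), the blue track is in front of it at (307,298), the pale bay is at (407,310) and the adaptor at (453,315). The wrist view (up = +y, right = +x) shows the bay rim at about (254,158), (426,135), (441,300), (287,320), with the cartridge half hidden at (330,445).

Run:
```python
from h import *
np.set_printoptions(precision=4,suppress=True)
c=np.array([(254,158),(426,135),(441,300),(287,320)])/1.5
w=world('wrist',c,.12);print(w,w.mean(0),np.linalg.norm(np.roll(w,-1,0)-w,axis=1))
e=np.roll(w,-1,0)-w; print('yaw',np.arctan2(e[0,1],e[0,0]),np.arctan2(-e[2,1],-e[2,0]),np.arctan2(-e[1,0],e[1,1])*1,)
print(world('wrist',np.array([(350,210),(480,250),(330,445),(310,460)])/1.5))
# scene: red knob top, cartridge top, blue knob
print(world('scene',np.array([(299,262),(334,266),(307,293),(410,315)])/1.5))
print(world('scene',np.array([(299,260)])/1.5,.1545),world('scene',np.array([(334,264)])/1.5,.18))
```

```text
[[ 0.4494  0.077   0.12  ]
 [ 0.547   0.0895  0.12  ]
 [ 0.5586 -0.0072  0.12  ]
 [ 0.4625 -0.0204  0.12  ]] [0.5044 0.0347 0.12  ] [0.0984 0.0973 0.097  0.0983]
yaw 0.12748449292196828 0.13739532303494148 -3.022071038119422
[[ 0.5017  0.0459  0.0996]
 [ 0.5812  0.024   0.119 ]
 [ 0.4906 -0.0918  0.1467]
 [ 0.4806 -0.0926  0.1602]]
[[ 0.4991 -0.1872  0.153 ]
 [ 0.511  -0.1047  0.1811]
 [ 0.5694 -0.1334  0.1541]
 [ 0.5002  0.0438  0.0967]]
[[ 0.4954 -0.189   0.1545]] [[ 0.505  -0.1076  0.18  ]]
```

Emit:
{"name": "send_rows", "arguments": {
  "targets": [
    [1,0,-0.045,0.01,0.03],
    [1,0,-0.045,0.01,0.03],
    [1,0,-0.045,0.01,0.03],
    [1,0,-0.045,0.01,0.03],
    [1,0,-0.02,0,0.007]
  ]
}}

```text
time: 0.6
tool_pos: [0.525, -0.2038, 0.2676]
tool_rot: [3.14, 0.002, 1.696]
contact_force: [0.5, 1.0, -1.2]
opening: 0.0919
grip_force: 0.0
```

Emit:
{"name": "send_rows", "arguments": {
  "targets": [
    [1,0,0,0,0],
    [1,0,0,0,0],
    [1,0,0,0,0]
  ]
}}

```text
time: 0.9
tool_pos: [0.5249, -0.1988, 0.2664]
tool_rot: [-3.141, -0.001, 1.699]
contact_force: [-0.2, -0.3, -0.1]
opening: 0.0921
grip_force: 0.0
```

Run:
```python
from h import *
p,d=cap('wrist');save(p,'wrist2.png',k=1.5)
s=observe();print(s['tool_pos'],s['tool_rot'],s['contact_force'])
```

```text
[ 0.5250339  -0.1986474   0.26656213] [-3.14128973e+00 -6.22825178e-04  1.69919537e+00] [-0.1049517   0.43653452  0.09647342]
```

View pics/wrist2.png

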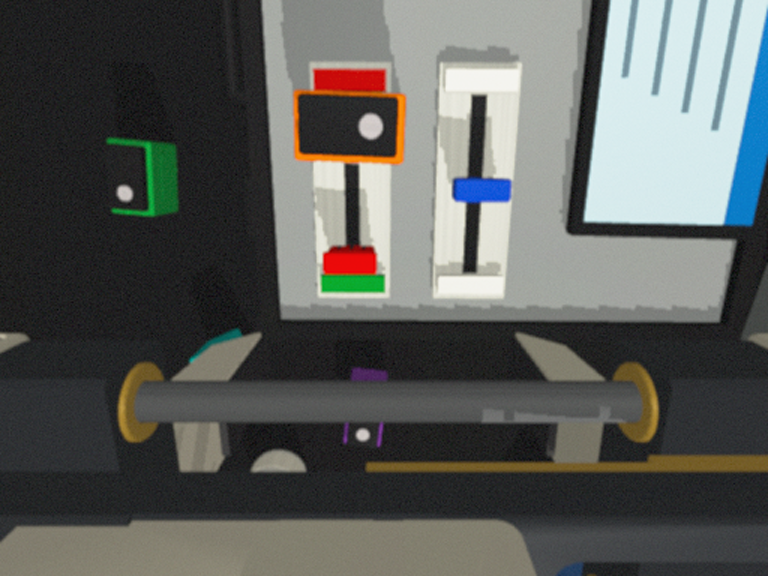

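The aligned wrist view shows the cartridge top with corners near (296,91), (405,95), (402,162), (297,155). The red knob is at about (350,255) next to the green stop at (352,284), the red stop is at (350,78), and the red plate has corners (310,62), (391,62), (390,297), (318,298). The blue knob is at (482,187).

Run:
```python
from h import *
np.set_printoptions(precision=4,suppress=True)
W=lambda a,z=None:world('wrist',np.array(a)/1.5,z)
c=W([(296,91),(405,95),(402,162),(297,155)],.18);e=np.roll(c,-1,0)-c
print('cart',c,c.mean(0),np.linalg.norm(e,axis=1),np.arctan2(e[0,1],e[0,0]),np.arctan2(-e[2,1],-e[2,0]),np.arctan2(e[1,0],-e[1,1]))
print('depths',W([(335,125),(350,250),(350,262),(352,284),(350,78),(430,200),(482,187),(365,200)]))
p=W([(310,62),(391,62),(390,297),(318,298)],.125);e=np.roll(p,-1,0)-p
print('plate',p,p.mean(0),np.linalg.norm(e,axis=1),np.arctan2(p[0]-p[3],1)[:2])
print('knob',W([(326,249),(377,249)],.1545),'blue',W([(482,184)],.1545))
f=np.load('wrist.npz');save(f['p'],'w2c.png',(185,30,360,205),4)
```

```text
cart [[ 0.4659 -0.0964  0.18  ]
 [ 0.5211 -0.0911  0.18  ]
 [ 0.524  -0.1238  0.18  ]
 [ 0.4688 -0.1274  0.18  ]] [ 0.495  -0.1097  0.18  ] [0.0554 0.0328 0.0554 0.0311] 0.09504455132810438 0.06524301443904765 0.09122824360086941
depths [[ 0.4873 -0.1101  0.1807]
 [ 0.4997 -0.1804  0.1466]
 [ 0.5011 -0.1862  0.155 ]
 [ 0.5026 -0.2065  0.1309]
 [ 0.4877 -0.0789  0.1325]
 [ 0.5476 -0.1446  0.121 ]
 [ 0.5736 -0.1313  0.1543]
 [ 0.5047 -0.1498  0.1268]]
plate [[ 0.4617 -0.0719  0.125 ]
 [ 0.5108 -0.0655  0.125 ]
 [ 0.5297 -0.214   0.125 ]
 [ 0.4798 -0.2212  0.125 ]] [ 0.4955 -0.1431  0.125 ] [0.0496 0.1497 0.0505 0.1505] [-0.0181  0.1483]
knob [[ 0.4856 -0.1802  0.1545]
 [ 0.5166 -0.1761  0.1545]] blue [[ 0.5733 -0.1296  0.1545]]
```

View pics/w2c.png

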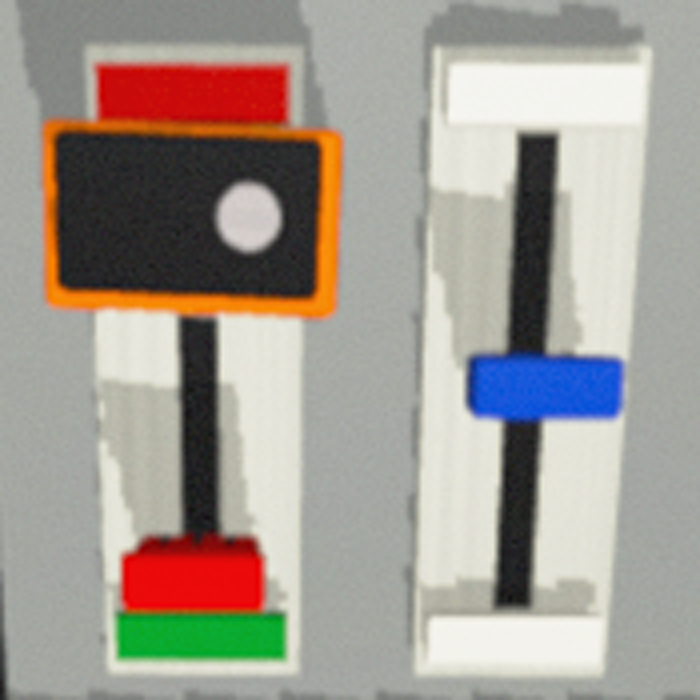

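Emit:
{"name": "send_rows", "arguments": {
  "targets": [
    [0.85,-0.01,0.03,0,-0.015],
    [0.85,-0.01,0.03,0,-0.015],
    [0.85,-0.011,0.03,-0.02,-0.013],
    [0.85,0,0,-0.03,0],
    [0.85,0,0,-0.02,0]
  ]
}}

```text
time: 1.45
tool_pos: [0.4933, -0.1076, 0.1957]
tool_rot: [-3.141, -0.0, 1.658]
contact_force: [-0.5, -0.3, -0.4]
opening: 0.0782
grip_force: 0.0
```

Emit:
{"name": "send_rows", "arguments": {
  "targets": [
    [0.85,0,0,0,0],
    [0.85,0,0,0,0],
    [0.85,0,0,0,0]
  ]
}}

```text
time: 1.75
tool_pos: [0.4948, -0.11, 0.1981]
tool_rot: [3.139, 0.001, 1.655]
contact_force: [-0.6, -0.1, 0.9]
opening: 0.0778
grip_force: 0.0
```

Run:
```python
from h import *
p,d=cap('side');save(p,'side.png',k=1.5)
```

```text
(no output)
```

View pics/side.png

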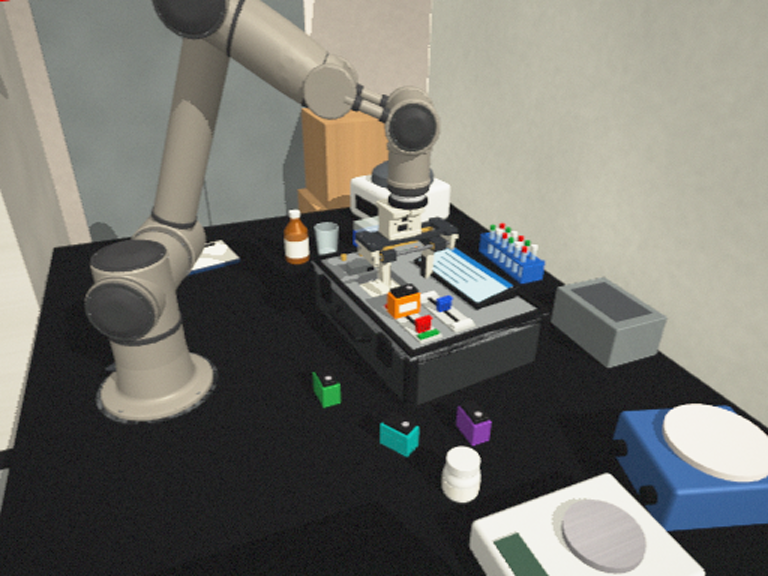

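The side view shows the open fingers straddling the cartridge (tips about (387,290) and (428,278), cartridge top about (403,290)). I'll descend and grip.

Emit:
{"name": "send_rows", "arguments": {
  "targets": [
    [0.85,0,0,-0.018,0],
    [0.85,0,0,-0.018,0],
    [0.85,0,0,-0.01,0],
    [0.85,0,0,0,0],
    [0.85,0,0,0,0]
  ],
  "grip_force": 15
}}

```text
time: 2.3
tool_pos: [0.4945, -0.1102, 0.1515]
tool_rot: [3.141, 0.0, 1.655]
contact_force: [-0.2, 0.2, -0.0]
opening: 0.0778
grip_force: 0.0
```

Emit:
{"name": "send_rows", "arguments": {
  "targets": [
    [0.5,0,0,0,0],
    [0.5,0,0,0,0],
    [0.5,0,0,0,0],
    [0.5,0,0,0,0],
    [0.5,0,0,0,0]
  ],
  "grip_force": 15
}}

```text
time: 2.8
tool_pos: [0.4941, -0.1101, 0.1512]
tool_rot: [3.141, 0.0, 1.655]
contact_force: [-3.3, -0.1, 6.4]
opening: 0.0606
grip_force: 15.0
```

Emit:
{"name": "send_rows", "arguments": {
  "targets": [
    [0.5,0,0,0.01,0],
    [0.5,0,0,0.02,0],
    [0.5,0,0,0.02,0],
    [0.5,0,0,0,0],
    [0.5,0,0,0,0]
  ],
  "grip_force": 20
}}

```text
time: 3.3
tool_pos: [0.4939, -0.1099, 0.2005]
tool_rot: [3.141, 0.0, 1.655]
contact_force: [-1.2, 0.5, -2.6]
opening: 0.0601
grip_force: 20.0
```

Emit:
{"name": "send_rows", "arguments": {
  "targets": [
    [0.5,0.002,0.03,0,0.01],
    [0.5,0.002,0.035,0,0.01],
    [0.5,0.002,0.035,0,0.01],
    [0.5,0.002,0.03,0,0.01],
    [0.5,0.002,0.015,0,0]
  ]
}}

```text
time: 3.8
tool_pos: [0.503, 0.0374, 0.1993]
tool_rot: [-3.139, -0.001, 1.697]
contact_force: [-0.4, -1.1, -1.9]
opening: 0.0596
grip_force: 20.0
```

Emit:
{"name": "send_rows", "arguments": {
  "targets": [
    [0.5,0,0,-0.01,0],
    [0.5,0,0,-0.01,0],
    [0.5,0,0,0,0],
    [0.5,0,0,0,0]
  ]
}}

```text
time: 4.2
tool_pos: [0.5036, 0.0341, 0.1799]
tool_rot: [-3.14, -0.0, 1.693]
contact_force: [1.0, -0.2, -1.3]
opening: 0.0598
grip_force: 20.0
```

Run:
```python
from h import *
p,d=cap('wrist');a=p
q,d=cap('scene')
save(np.hstack([a[:,100:400],cv2.resize(q[140:280,130:350],(604,384))[:,:500]]),'bay.png')
```

```text
(no output)
```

View pics/bay.png

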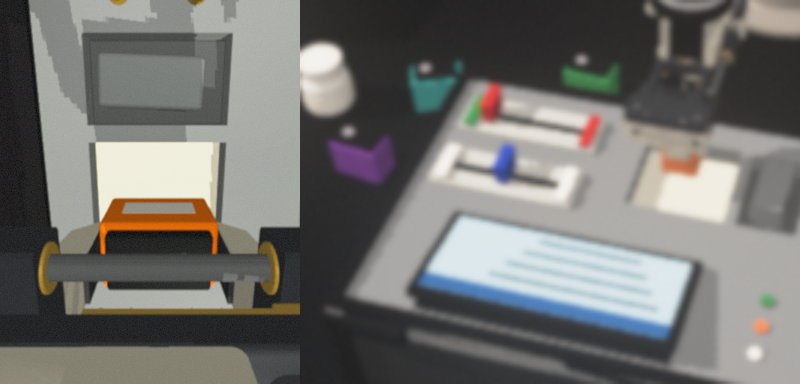

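The cartridge is held upright over the pale bay, centred on it (left part, (160,240)), and the track is now clear. I'll lower it slowly.

Emit:
{"name": "send_rows", "arguments": {
  "targets": [
    [0.5,0,0,-0.015,0],
    [0.5,0,0,-0.02,0],
    [0.5,0,0,-0.015,0],
    [0.5,0,0,0,0],
    [0.5,0,0,0,0]
  ]
}}

```text
time: 4.8
tool_pos: [0.5044, 0.0347, 0.1313]
tool_rot: [3.141, 0.0, 1.694]
contact_force: [-0.1, 0.7, -1.6]
opening: 0.0596
grip_force: 20.0
```

Emit:
{"name": "send_rows", "arguments": {
  "targets": [
    [0.5,0,0,-0.003,0],
    [0.5,0,0,0,0],
    [0.5,0,0,-0.002,0],
    [0.5,0,0,0,0],
    [0.5,0,0,0,0]
  ]
}}

```text
time: 5.3
tool_pos: [0.5041, 0.035, 0.1258]
tool_rot: [3.141, 0.0, 1.695]
contact_force: [-0.5, -0.9, -1.8]
opening: 0.0596
grip_force: 20.0
```

Emit:
{"name": "send_rows", "arguments": {
  "targets": [
    [0.5,0,0,-0.001,0],
    [0.5,0,0,0,0],
    [0.5,0,0,0,0],
    [0.5,0,0,0,0]
  ]
}}

```text
time: 5.7
tool_pos: [0.504, 0.035, 0.1247]
tool_rot: [3.142, 0.0, 1.695]
contact_force: [0.9, -0.9, -2.8]
opening: 0.06
grip_force: 20.0
```

Emit:
{"name": "send_rows", "arguments": {
  "targets": [
    [0.5,0,0,-0.001,0],
    [0.5,0,0,0,0],
    [0.5,0,0,0,0],
    [0.5,0,0,0,0]
  ]
}}

```text
time: 6.1
tool_pos: [0.5041, 0.035, 0.1243]
tool_rot: [3.141, 0.0, 1.695]
contact_force: [-2.2, 0.4, 5.3]
opening: 0.0596
grip_force: 20.0
```

Force has turned to +5 N, so the cartridge is on the floor. I'll release it and retreat upward.

Emit:
{"name": "send_rows", "arguments": {
  "targets": [
    [0.8,0,0,0,0],
    [0.8,0,0,0,0],
    [0.8,0,0,0,0],
    [0.8,0,0,0,0],
    [0.8,0,0,0,0]
  ]
}}

```text
time: 6.6
tool_pos: [0.504, 0.035, 0.1236]
tool_rot: [-3.142, -0.0, 1.695]
contact_force: [0.1, -0.2, -1.2]
opening: 0.0733
grip_force: 0.0
```

Emit:
{"name": "send_rows", "arguments": {
  "targets": [
    [0.8,0,0,0.01,0],
    [0.8,0,0,0.03,0],
    [0.8,0,0,0.04,0],
    [0.8,0,0,0.02,0],
    [0.8,0,0,0,0]
  ]
}}

```text
time: 7.1
tool_pos: [0.5058, 0.0349, 0.2276]
tool_rot: [3.134, 0.002, 1.695]
contact_force: [-0.0, 0.1, 0.1]
opening: 0.0737
grip_force: 0.0
```

Emit:
{"name": "send_rows", "arguments": {
  "targets": [
    [0,0,-0.05,0,0],
    [0,0,-0.05,0,0],
    [0,0,-0.05,0,0],
    [0,0,-0.05,0,0],
    [0,0,0,0,0]
  ]
}}

```text
time: 7.6
tool_pos: [0.5033, -0.1704, 0.2228]
tool_rot: [-3.14, 0.001, 1.689]
contact_force: [-0.2, -0.0, -0.5]
opening: 0.0379
grip_force: 0.0
```

Run:
```python
from h import *
np.set_printoptions(precision=4,suppress=True)
p,d=cap('wrist');save(p,'after.png',k=1.5)
s=observe();print(s['tool_pos'],s['tool_rot'])
```

```text
[ 0.5033 -0.1676  0.2227] [-3.1402 -0.0007  1.6899]
```

View pics/after.png

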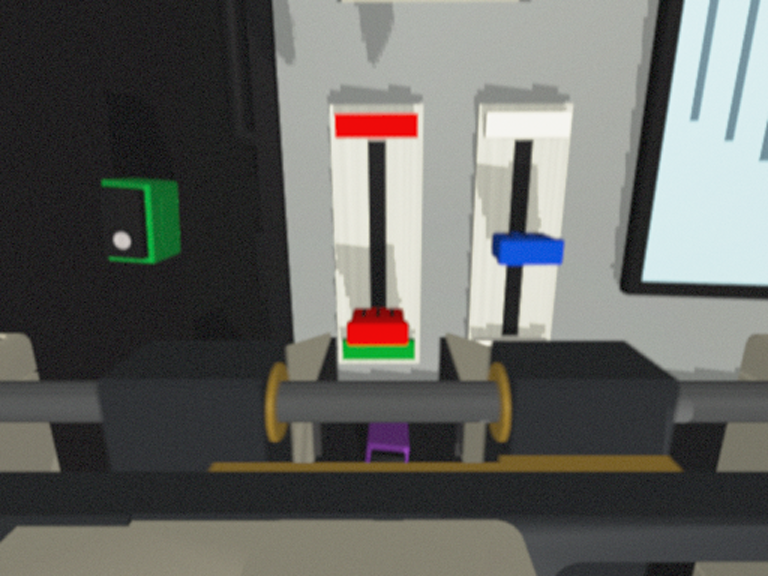

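The track is clear: red knob top near (378,332) against the green stop, red stop's inner edge near (376,138), and the blue knob unmoved at (527,250).

Run:
```python
from h import *
np.set_printoptions(precision=4,suppress=True)
W=lambda a,z=None:world('wrist',np.array(a)/1.5,z)
print(W([(378,334),(348,332),(408,332),(378,344),(375,120),(527,252)]))
k=W([(378,332)],.1545)[0];s=W([(376,137)],.131)[0];b=W([(530,250)],.1545)[0]
pl=W([(332,103),(423,103)],.125)
u=np.array([-np.sin(.127),np.cos(.127)])
print(k,s,b,pl,(s-k)[:2]@u, 'start',k[:2]-u*.035,'contact',k[:2]-u*.0165)
```

```text
[[ 0.5011 -0.186   0.1551]
 [ 0.4849 -0.1871  0.1544]
 [ 0.5198 -0.1939  0.1256]
 [ 0.5018 -0.1914  0.156 ]
 [ 0.4865 -0.0762  0.1316]
 [ 0.572  -0.1323  0.155 ]]
[ 0.501  -0.1851  0.1545] [ 0.4879 -0.0845  0.131 ] [ 0.5735 -0.1312  0.1545] [[ 0.4625 -0.0699  0.125 ]
 [ 0.5107 -0.0641  0.125 ]] 0.10143245603650425 start [ 0.5054 -0.2198] contact [ 0.5031 -0.2015]
```

Emit:
{"name": "send_rows", "arguments": {
  "targets": [
    [0,0.001,-0.03,0,0],
    [0,0.002,-0.026,0,0],
    [0,0,0,0,0],
    [0,0,0,0,0]
  ]
}}

```text
time: 8.05
tool_pos: [0.5068, -0.2198, 0.2231]
tool_rot: [-3.141, -0.001, 1.695]
contact_force: [-0.7, -0.2, 0.3]
opening: 0.0028
grip_force: 0.0
```

Emit:
{"name": "send_rows", "arguments": {
  "targets": [
    [0,0,0,-0.03,0],
    [0,0,0,-0.03,0],
    [0,0,0,-0.025,0],
    [0,0,0,0,0],
    [0,0,0,0,0]
  ]
}}

```text
time: 8.55
tool_pos: [0.5073, -0.2198, 0.1392]
tool_rot: [-3.141, -0.001, 1.696]
contact_force: [0.4, 0.3, -0.1]
opening: 0.0003
grip_force: 0.0
```

Emit:
{"name": "send_rows", "arguments": {
  "targets": [
    [0,-0.0015,0.012,0,0],
    [0,-0.0025,0.02,0,0],
    [0,-0.0025,0.02,0,0],
    [0,-0.0025,0.02,0,0],
    [0,0,0,0,0]
  ]
}}

```text
time: 9.05
tool_pos: [0.4984, -0.1469, 0.1404]
tool_rot: [3.139, 0.001, 1.697]
contact_force: [0.5, -0.4, -0.4]
opening: 0.0004
grip_force: 0.0
```

Emit:
{"name": "send_rows", "arguments": {
  "targets": [
    [0,-0.0025,0.02,0,0],
    [0,-0.0015,0.01,0,0],
    [0,0,0,0,0],
    [0,0,0,0,0]
  ]
}}

```text
time: 9.45
tool_pos: [0.4939, -0.119, 0.1389]
tool_rot: [-3.141, -0.0, 1.695]
contact_force: [-0.4, -1.2, 0.1]
opening: 0.0006
grip_force: 0.0
```

Emit:
{"name": "send_rows", "arguments": {
  "targets": [
    [0,-0.0005,0.004,0,0],
    [0,-0.0005,0.003,0,0],
    [0,-0.0005,0.002,0,0]
  ]
}}

```text
time: 9.75
tool_pos: [0.493, -0.1112, 0.1389]
tool_rot: [3.141, 0.002, 1.695]
contact_force: [1.6, -12.9, -3.2]
opening: 0.0005
grip_force: 5.9
```

Emit:
{"name": "send_rows", "arguments": {
  "targets": [
    [0,0,0.002,0,0],
    [0,-0.0005,0.002,0,0]
  ]
}}

```text
time: 9.95
tool_pos: [0.493, -0.1108, 0.139]
tool_rot: [3.14, 0.009, 1.696]
contact_force: [2.0, -27.8, -5.9]
opening: 0.0005
grip_force: 13.8
```

Force has risen to 28 N with no further advance, so the knob is at the stop. I'll back off, lift and check.

Emit:
{"name": "send_rows", "arguments": {
  "targets": [
    [0,0.001,-0.008,0,0],
    [0,0.003,-0.02,0,0],
    [0,0,0,0.03,0],
    [0,0,0,0.04,0],
    [0,0,-0.02,0.02,0]
  ]
}}

```text
time: 10.45
tool_pos: [0.4966, -0.1527, 0.2315]
tool_rot: [3.139, -0.0, 1.697]
contact_force: [0.3, -1.4, -0.4]
opening: 0.0004
grip_force: 0.0
```

Emit:
{"name": "send_rows", "arguments": {
  "targets": [
    [0,0,0.03,0.01,0],
    [0,0,0,0,0],
    [0,0,0,0,0],
    [0,0,0,0,0]
  ]
}}

```text
time: 10.85
tool_pos: [0.4957, -0.1239, 0.238]
tool_rot: [-3.14, -0.001, 1.695]
contact_force: [-0.5, -0.4, 0.7]
opening: 0.0004
grip_force: 0.0
```

Run:
```python
from h import *
p,d=cap('wrist');save(p,'final.png',k=1.5)
```

```text
(no output)
```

View pics/final.png

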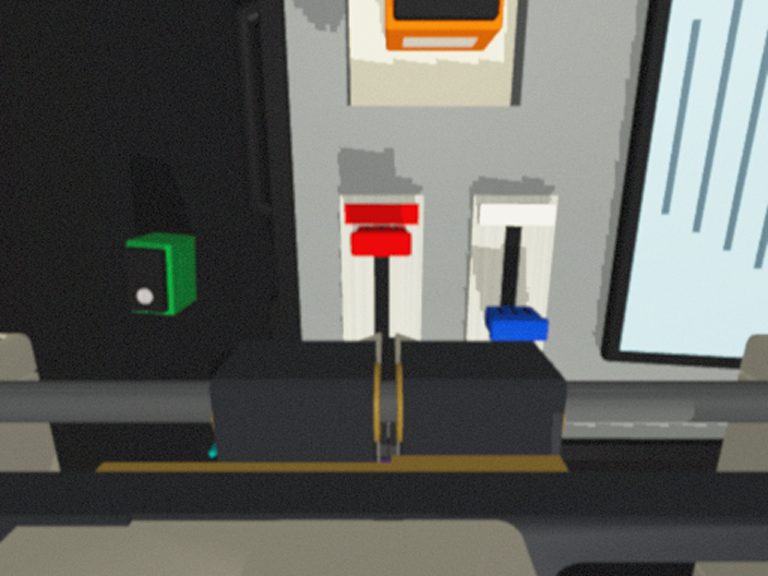

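Run:
```python
from h import *
np.set_printoptions(precision=4,suppress=True)
W=lambda a,z=None:world('wrist',np.array(a)/1.5,z)
u=np.array([-np.sin(.127),np.cos(.127)])
print(W([(381,244),(381,231),(381,214),(515,326),(450,8),(440,42),(400,90)]))
k=W([(381,233),(381,255)],.1545);s=W([(381,205),(381,223)],.131);b=W([(517,326)],.1545);pl=W([(341,195),(423,195)],.125)
print(k[:,:2]@u,s[:,:2]@u,b,pl[:,:2]@u)
f=np.load('wrist.npz');save(f['p'],'fc.png',(215,120,300,190),8)
```

```text
[[ 0.4893 -0.0933  0.1536]
 [ 0.4884 -0.0866  0.1506]
 [ 0.4872 -0.0794  0.1311]
 [ 0.5716 -0.1308  0.154 ]
 [ 0.5083  0.0247  0.1532]
 [ 0.5081  0.0175  0.1218]
 [ 0.4884 -0.0528  0.3962]]
[-0.1483 -0.1605] [-0.1352 -0.1457] [[ 0.5726 -0.1305  0.1545]] [-0.1298 -0.1298]
```

View pics/fc.png

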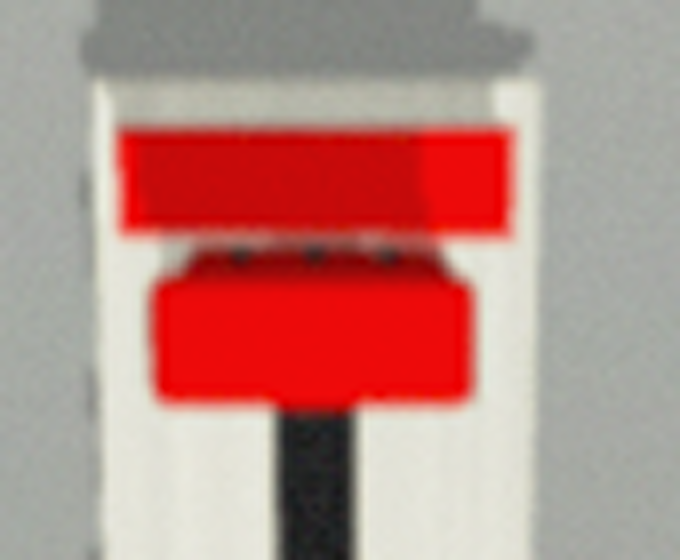

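The measured heights match: the cartridge top is at 0.153 m (bay floor 0.098 + 0.055). The knob sits 50 mm past the plate centre, so travel is about 0.100 m. The blue knob is unmoved.

```bash
python3 -c "
from cell import *
print(hand_in())"
```

```text
the job is handed in; nothing more can be done
None
```

The job is handed in: the orange cartridge stands upright and released on the floor of the pale-lined bay, and the red knob is against the red stop at about 0.100 m by camera measurement; the blue knob measured unmoved, and no verdict came back.

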